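# Clamp a batten in a quick-release vise

### The arm

A 6-joint arm with a two-finger parallel gripper is mounted at the origin on a cart in front of the work surface, level with it; the furniture and walls round the work are solid. World frame = base frame: x ahead of the robot, y to its left, z up, the work surface at z = 0. Lengths are in mm, angles in rad, forces in N, time in s.
With the tool pointing down it reaches from about 275 to 1000 mm from the base axis. Payload 8.4 kg.
Tool frame: the origin (TCP) lies midway between the tips of the shut fingers; the grasp point (between the pads) lies 19 mm behind it; z points along the fingers, y is the line along which they close (so a half turn about z gives the same grasp; the last joint's range is limited). The gripper opens to 85 mm and grips with 20 to 120 N. Pads are 22 mm wide; open, the fingers measure 114 mm over their backs; the gripper's body (76 mm by 85 mm) begins 54 mm behind the grasp point. The pads swing forward as they close: fully open they stand 13 mm farther back than shut.
Start: joints at [-1.348, 0.353, 1.633, -0, 1.155, -0.002], TCP at [139.318, -609.277, 201.681] pointing down, gripper open.
Joint ranges: [-2.63, 2.63], [-0.92, 2.1], [0.06, 2.66], [-1.3, 4.44], [0, 2.69], [-3.02, 3.02]. Speed limits (rad/s): [2.22, 2.22, 2.79, 3.14, 3.14, 3.14].

### API

Orientations are given as [roll, pitch, yaw] about the fixed x, y, z axes, in that order (R = Rz(yaw) Ry(pitch) Rx(roll)).
In Python, from rig import r, imaging gives the robot as it stands. The module is installed in compiled form; this text tells all that it offers.
- The arm moves only by the tool arm_command, never from a script. Its argument "deltas" is a list of rows, each an object of numbers: "hand": the finger opening in mm, from 0 to 85.4; "tx", "ty", "tz": the shift along the tool's x, y, z in mm; "wx", "wy", "wz": the turn, a rotation vector about the tool's x, y, z in rad. A call has 1 to 8 rows; each row shifts and turns the commanded pose from where the row before left it, along the tool's axes as they then stand; what a row does not reach is not made up. A row lasts 1/8 s, in which the tool goes at most 62.5 mm and 10.7 degrees, less where a joint would pass 70% of its speed; a pose out of reach is approached as far as the arm can. A call with a gripper value outside its range is refused whole. The fingers move at their own pace and stop on an object; "squeeze" is the grip in N (left out, the last holds). Time passes only in rows, so rows that do not move let the fingers close. It gives the time, the measured TCP pose, the force, the opening and the grip force at its end, in the units of the state.
- r.sense(): the state, without advancing time (a new reading comes with each control period).
- imaging.grab_frame(name): name is "scene" or "top"; returns a dict with "image" (480x640x3 uint8, red, green, blue), "mtx" (3x3 intrinsics, pixels), "world_to_cam" (4x4, takes a point from world to camera coordinates). Camera axes: x right, y up, looking along -z (the intrinsics and any distortion apply to the point x, -y, -z); pixel columns grow to the right and rows downward; lengths in mm; the calibration is good to about 2 mm. A picture is of the moment at which its call begins. There is no depth.
- r.sign_off(): hands the job in; it is judged then, once.
The state is a dict: "clock": time; "qpos": joint angles; "qvel": joint speeds; "joint_efforts": joint torques, N m; "eef_pos": TCP position; "tcp_rot": TCP orientation; "contact_force": force on the tool from outside, world axes, zero at the start; "wrist_torque": the same for the moment, N m; "opening": opening from 0.0 (shut) to 1.0 (fully open); "grasp_force": force on a finger pad.
Only numpy, scipy, OpenCV 4.12 (cv2) and the standard library are available. Lean on these libraries where they do the work, as an engineer would, in place of code of your own. Each camera call takes 0.05 s, during which the arm holds its last target. There are 200 camera calls.

### The job

A pine batten lies loose between the jaws of the blue quick-release vise, to be planed next. Squeeze the red release lever against the iron horn beside it, slide the front jaw up to the batten and let the lever spring back; then turn the crank clockwise until both jaws hold the batten firmly, without crushing the soft pine. The plane, the square, the pencil and the dark block round the vise stay where they are.

Things in the scene. Friction and masses are not known exactly. Their poses are not given: they have to be found in the camera images.
- vise: the fixed part of the blue iron vise, bolted down: origin on the table top under the middle of the rear jaw's clamping face; x from the front jaw to the rear jaw (away from the robot, yaw varies), y to the left, z up. Rear jaw 150 mm wide, top at z = 112 mm. Two 20 mm steel rods (y = +-52 mm, tops at z = 88 mm) carry the batten
- rear_face: the rear jaw's wooden lining, 150 mm wide, z = 48 to 112 mm; frame as the vise's: x = 0 is its clamping face
- jaw_face: the front jaw's wooden lining, same size; origin at table height under the middle of its clamping face, axes as the vise's. It moves along x with the carriage and, by the screw, off the carriage
- batten: the pine batten 40 x 155 x 40 mm, 0.12 kg, lying loose across the rods between the jaws, its long side (y) along them; origin at the middle of its underside, 88 mm above the table; it stands 16 mm proud of the jaws
- vise_carriage (a joint): travel (m) of the carriage with front jaw, lever and crank towards the rear jaw; 0 = open. Jaw opening = 0.100 - vise_carriage - 0.00191 x vise_handle; the batten needs 0.040. Lever home: locked by a pawl in a rack of 8 mm pitch (1.2 mm play; where the teeth lie is not known). Lever squeezed: slides freely with about 4 N
- vise_lever (a joint): angle (rad) of the release lever: 0 = home, 0.30 = squeezed fully to the horn; 2 to 3 N at its tip, springs back by itself. The pawl is clear above 0.24. Let go, it may stay at about 0.2 with tooth on tooth: then the first turns of the crank push the carriage back (up to 8 mm) until the pawl drops in and the lever goes home; should it rest half-way (under 0.17), ease the crank back a little and it drops in
- lever_grip (a point): point midway between lever and horn, 122 mm above the table, 22 mm above the carriage block. Red paddle lever (16 mm along x, 34 mm high) on the left (+y), its outer face 22 mm from here, moves to -y, to within 4 mm of here; the fixed horn (18 mm along x) stands on the right, outer face 21 mm from here, both up to z = 135 mm. 43 mm over both, 25 mm when squeezed
- vise_handle (a joint): angle (rad) of the crank: 0 = arm up, grows clockwise as the robot sees it (over the top to the right), which tightens: 12 mm a turn. Kept turning slowly it takes 9 N at the grip while the jaw is free; 12 N = barely held (60 N), 15 N = right (130 N), over 18 N = crushed (210 N). Read with the arm standing after small steps: 2 to 4 N less. It stays where it is left
- crank_axis (a point): point on the crank's axis (which runs along the vise's x), 75 mm above the table, level along x with the middle of the crank's grip. It moves along x with the jaw
- grip_centre (a point): centre of the crank's dark wooden grip, a freely revolving barrel 20 mm thick and 36 mm long, parallel to the vise's x and pointing to the robot, 45 mm from crank_axis: at crank_axis + 45 mm x (-sin q along y, cos q along z), q = vise_handle. The hub's front is 24 mm behind it; it can be pinched from above from left and right all the way round
- plane: iron block plane 44 x 155 x 55 mm with a dark knob, lying on the table; a bystander
- square: try square 105 x 167 x 20 mm, wooden stock and steel blade, on the table; a bystander
- block: dark hardwood block 38 x 60 x 30 mm on the table; a bystander
- pencil: red pencil 165 mm long on the table; a bystander
There are look-alikes about, which are no part of the job. Leave any yellow look-alike of the batten alone.

How it is judged (in metres and radians):
On the way, in this order (a step that is already met when the one before it is completed fails the run):
1. the lever is squeezed and the front jaw slid up to the batten (opening under 46 mm) (value of joint vise_lever above 0.25 rad and x of jaw_face in the frame of rear_face above -0.046 m), for 0.1 s.
2. the lever is let go with the jaw still at the batten (opening under 50 mm) (value of joint vise_lever below 0.245 rad and x of jaw_face in the frame of rear_face above -0.05 m), for 0.2 s.
At the end, for the whole second after the job is handed in: each jaw presses on the batten with over 60 N, the release lever is home (under 0.1 rad), the batten lies level and square in the jaws (0.03 rad; tilt 0.05), on or within 6 mm of the rods and within 35 mm of the middle, and nothing moves (contact force between each of jaw_face, rear_face and batten above 60 N and value of joint vise_lever below 0.1 rad and angle between the y axis of batten and the y axis of vise, either way round below 0.03 rad and z of batten in the frame of vise between 0.084 and 0.094 m and y of batten in the frame of vise between -0.035 and 0.035 m and angle between batten's own z axis and vertical below 0.05 rad and linear speed of batten below 0.01 m/s and velocity of joint vise_handle between -0.05 and 0.05 rad/s); the robot touches nothing.
It fails at once if the pine is crushed: a jaw presses on the batten with over 210 N (contact force between any of jaw_face, rear_face and batten above 210 N).
It fails at once if the plane, square, block or pencil is moved over 25 mm (distance of any of plane, square, block, pencil from where it was at the start of the episode above 0.025 m).
It also fails if it takes over 67 s, if anything falls off the work surface, if the arm or the gripper's body presses on something with over 40 N, if the wrist force passes 120 N, or if a joint passes its speed limit or range.

## Working session

There is one attempt and no reset: what is moved stays moved. The work goes in short steps, Python scripts to look and compute and a tool call to move; the robot and the scene stay as the last step left them, time stands still between calls to the robot, and variables do not carry over. Pictures are saved under pics/ and viewed, at most 10 in all, crops included, and the job is handed in when it is done.

Besides the shell and the picture viewer there is one more tool, called after "Emit:" as name(argument=value, ...) on one line, values as JSON. arm_command: Moves the arm, as the interface text tells. Its arguments: {"type":"object","properties":{"deltas":{"type":"array"},"squeeze":{"type":"number"}},"required":["deltas"]}

```bash
mkdir -p pics; python3 - <<'E'
from rig import r, imaging
import cv2,numpy as np,json
for n in("scene","top"):
    f=imaging.grab_frame(n); cv2.imwrite(f"pics/{n}0.png",f["image"][:,:,::-1]); print(n,{k:np.round(v,3).tolist() for k,v in f.items() if k!="image"},[k for k in f])
print(r.sense())
E
```

```text
scene {'mtx': [[459.587, 0.0, 316.985], [0.0, 459.587, 236.679], [0.0, 0.0, 1.0]], 'world_to_cam': [[-0.69, -0.723, 0.012, 446.471], [0.531, -0.496, 0.688, -339.524], [-0.492, 0.481, 0.726, -753.029], [0.0, 0.0, 0.0, 1.0]]} ['image', 'mtx', 'world_to_cam']
top {'mtx': [[490.524, 0.0, 322.654], [0.0, 490.524, 242.268], [0.0, 0.0, 1.0]], 'world_to_cam': [[0.019, -1.0, 0.003, 44.801], [0.997, 0.019, 0.078, -588.06], [-0.078, 0.002, 0.997, -1012.36], [0.0, 0.0, 0.0, 1.0]]} ['image', 'mtx', 'world_to_cam']
{'clock': 0.1, 'qpos': array([-1.34841845e+00,  3.53613498e-01,  1.63404608e+00,  2.58525846e-05,
        1.15523866e+00, -2.40808925e-03]), 'qvel': array([-0.00034105, -0.0016862 , -0.00101004, -0.00038236, -0.00121112,
       -0.00189471]), 'joint_efforts': array([-7.35023059e-04, -6.06358194e+01, -3.42820036e+01, -5.26287272e-05,
        3.91518610e-03, -2.44182735e-05]), 'eef_pos': array([ 139.21033105, -608.81361505,  201.02103683]), 'tcp_rot': array([-3.14028713e+00, -2.67825511e-05,  2.24775493e-01]), 'contact_force': array([ 0.22954935,  0.22196876, -0.13277935]), 'wrist_torque': array([-0.01094671,  0.01111725, -0.00132646]), 'grasp_force': 0.0, 'opening': 1.0032717993451359}
```

View pics/scene0.png

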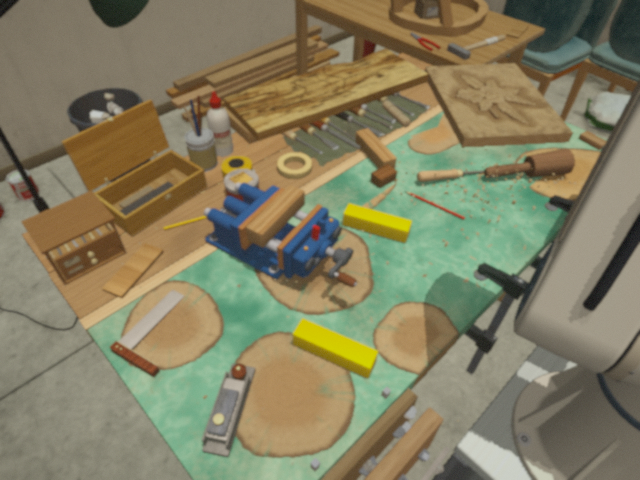

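View pics/top0.png

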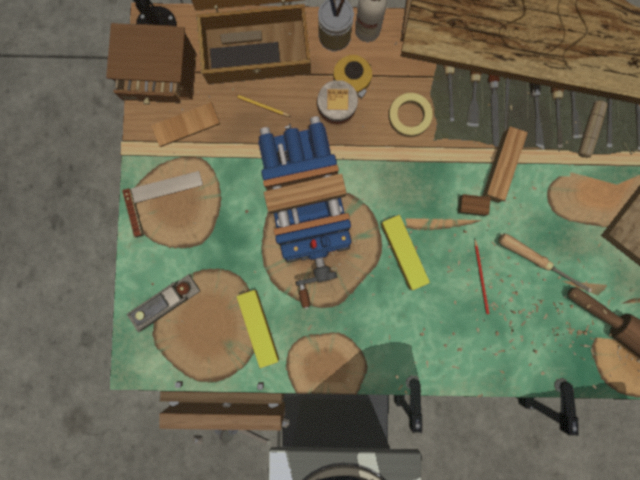

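```bash
python3 - <<'E'
import cv2,numpy as np
a=cv2.imread("pics/top0.png")[110:320,240:390]; b=cv2.imread("pics/scene0.png")[170:305,195:380]
a=cv2.resize(a,None,fx=2.8,fy=2.8,interpolation=2); b=cv2.resize(b,None,fx=2,fy=2,interpolation=2)
c=np.zeros((590,795,3),np.uint8); c[:a.shape[0],:a.shape[1]]=a; c[:b.shape[0],421:421+b.shape[1]]=b
cv2.imwrite("pics/c0.png",c)
E
```

```text
(no output)
```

View pics/c0.png

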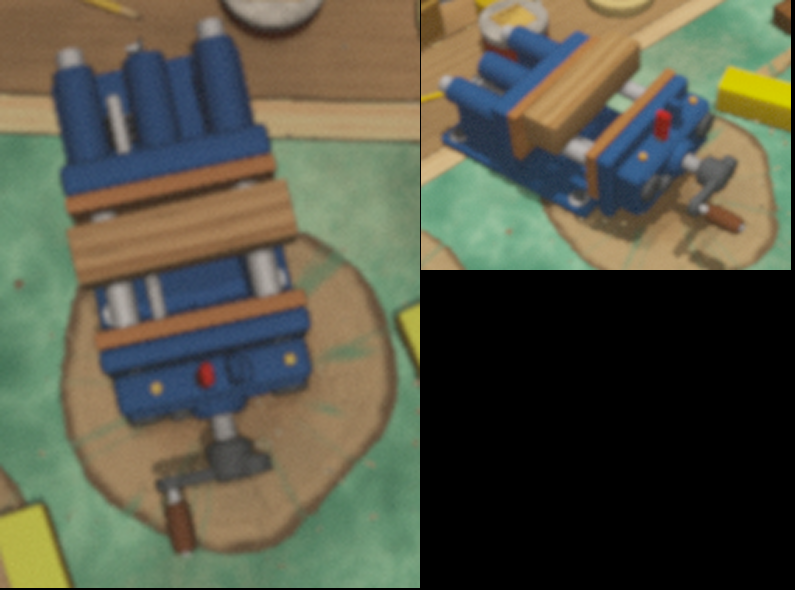

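```bash
cat > h.py <<'E'
import numpy as np, cv2
from rig import r, imaging
def cam(n): 
    f=imaging.grab_frame(n); return f
def rt(f):
    F=np.diag([1,-1,-1,1.]); M=F@f["world_to_cam"]; return f["mtx"],M
def ray(f,p):
    K,M=rt(f); R,t=M[:3,:3],M[:3,3]
    d=R.T@np.linalg.solve(K,[p[0],p[1],1.]); return -R.T@t,d
def atz(f,p,z):
    o,d=ray(f,p); return o+d*(z-o[2])/d[2]
def tri(f,p,g,q):
    P=[f["mtx"]@rt(f)[1][:3],g["mtx"]@rt(g)[1][:3]]
    X=cv2.triangulatePoints(P[0],P[1],np.array(p,float).reshape(2,1),np.array(q,float).reshape(2,1))[:,0]; X=X[:3]/X[3]
    e=[np.linalg.norm((A@np.r_[X,1])[:2]/(A@np.r_[X,1])[2]-u) for A,u in zip(P,(p,q))]
    return X,e
def proj(f,X):
    K,M=rt(f); v=K@(M[:3]@np.r_[X,1]); return v[:2]/v[2]
E
python3 - <<'E'
from h import *
np.set_printoptions(precision=1,suppress=True)
T=cam("top");S=cam("scene")
t=lambda x,y:(x/2.8+240,y/2.8+110)
s=lambda x,y:((x-421)/2+195,y/2+170)
for n,p,z in [("rearL",t(70,213),112),("rearR",t(275,175),112),("frL",t(96,333),112),("frR",t(304,294),112),("batL",t(75,283),128),("batR",t(298,232),128),("batRL",t(68,230),128),("batRR",t(288,184),128),("lever",t(206,373),135),("horn",t(240,367),135)]: print(n,atz(T,p,z))
print("lever",tri(T,t(206,371),S,s(662,114)))
print("grip",tri(T,t(180,527),S,s(725,218)))
print("gripend",tri(T,t(183,551),S,s(741,226)))
print("gripstart",tri(T,t(175,502),S,s(710,210)))
print("frR",tri(T,t(304,294),S,s(683,75)))
print("rearL",tri(T,t(70,213),S,s(522,108)))
print("hub",tri(T,t(235,455),S,s(716,172)))
E
```

```text
rearL [687.5 170.5 112. ]
rearR [717.1  28.6 112. ]
frL [604.1 150.2 112. ]
frR [634.1   7.1 112. ]
batL [636.4 163.8 128. ]
batR [674.4  12.7 128. ]
batRL [672.7 169.6 128. ]
batRR [707.5  20.1 128. ]
lever [576.2  73.4 135. ]
horn [580.7  50.6 135. ]
lever (array([577.6,  73.1, 128.6]), [np.float64(0.33503452349159374), np.float64(0.36640089580105145)])
grip (array([470.6,  90.2,  77.1]), [np.float64(0.24612392854032358), np.float64(0.288898771784541)])
gripend (array([453.3,  87.3,  78.3]), [np.float64(0.5637069432595118), np.float64(0.6674052486643272)])
gripstart (array([487.8,  93.9,  76.9]), [np.float64(0.44769429500111013), np.float64(0.5230814050723891)])
frR (array([630.1,   1.9, 101.5]), [np.float64(3.616193681033556), np.float64(3.819083422854841)])
rearL (array([683.7, 167.5, 124.2]), [np.float64(1.1140340933633495), np.float64(1.226804842560002)])
hub (array([521.5,  51.5,  71.6]), [np.float64(0.7726307047842231), np.float64(0.8718763176304046)])
```

Emit:
arm_command(deltas=[{"tx": 36,"ty": -34,"hand": 85},{"tx": 36,"ty": -34},{"tx": 36,"ty": -34},{"tx": 36,"ty": -34},{"tx": 36,"ty": -34},{"tx": 36,"ty": -34},{"tx": 36,"ty": -34},{"tx": 36,"ty": -34}])

```text
schema error: expected keys hand, tx, ty, tz, wx, wy, wz
```

Emit:
arm_command(deltas=[{"tx": 36,"ty": -34},{"tx": 36,"ty": -34},{"tx": 36,"ty": -34},{"tx": 36,"ty": -34},{"tx": 36,"ty": -34},{"tx": 36,"ty": -34},{"tx": 36,"ty": -34,"wz": 0.01},{"wz": 0}])

```text
schema error: expected keys hand, tx, ty, tz, wx, wy, wz
```

All keys are needed in each row.

Emit:
arm_command(deltas=[{"hand": 85,"tx": 36,"ty": -34,"tz": 0,"wx": 0,"wy": 0,"wz": 0},{"hand": 85,"tx": 36,"ty": -34,"tz": 0,"wx": 0,"wy": 0,"wz": 0},{"hand": 85,"tx": 36,"ty": -34,"tz": 0,"wx": 0,"wy": 0,"wz": 0},{"hand": 85,"tx": 36,"ty": -34,"tz": 0,"wx": 0,"wy": 0,"wz": 0},{"hand": 85,"tx": 36,"ty": -34,"tz": 0,"wx": 0,"wy": 0,"wz": 0},{"hand": 85,"tx": 36,"ty": -34,"tz": 0,"wx": 0,"wy": 0,"wz": 0},{"hand": 85,"tx": 36,"ty": -34,"tz": 0,"wx": 0,"wy": 0,"wz": 0},{"hand": 85,"tx": 36,"ty": -34,"tz": 0,"wx": 0,"wy": 0,"wz": 0}])

```text
clock: 1.2
eef_pos: [360.1, -278.6, 201.8]
tcp_rot: [3.141, -0.0, 0.225]
contact_force: [1.0, -0.6, -0.1]
opening: 0.996
grasp_force: 0.0
```

Emit:
arm_command(deltas=[{"hand": 85,"tx": 36,"ty": -34,"tz": 0,"wx": 0,"wy": 0,"wz": 0},{"hand": 85,"tx": 36,"ty": -34,"tz": 0,"wx": 0,"wy": 0,"wz": 0},{"hand": 85,"tx": 36,"ty": -34,"tz": 0,"wx": 0,"wy": 0,"wz": 0},{"hand": 85,"tx": 36,"ty": -34,"tz": 0,"wx": 0,"wy": 0,"wz": 0},{"hand": 85,"tx": 36,"ty": -34,"tz": 0,"wx": 0,"wy": 0,"wz": 0},{"hand": 85,"tx": 36,"ty": -34,"tz": 0,"wx": 0,"wy": 0,"wz": 0},{"hand": 85,"tx": 36,"ty": -34,"tz": 0,"wx": 0,"wy": 0,"wz": 0.01},{"hand": 85,"tx": 0,"ty": 0,"tz": 0,"wx": 0,"wy": 0,"wz": 0}])

```text
clock: 2.2
eef_pos: [553.5, 10.9, 201.4]
tcp_rot: [-3.141, -0.001, 0.218]
contact_force: [-1.2, -0.4, -0.7]
opening: 0.998
grasp_force: 0.0
```

Emit:
arm_command(deltas=[{"hand": 85,"tx": 35,"ty": -36,"tz": 0,"wx": 0,"wy": 0,"wz": 0},{"hand": 85,"tx": 0,"ty": 0,"tz": 30,"wx": 0,"wy": 0,"wz": 0.002},{"hand": 85,"tx": 0,"ty": 0,"tz": 30,"wx": 0,"wy": 0,"wz": 0},{"hand": 85,"tx": 0,"ty": 0,"tz": 0,"wx": 0,"wy": 0,"wz": 0}])

```text
clock: 2.7
eef_pos: [576.3, 50.2, 139.6]
tcp_rot: [-3.141, 0.005, 0.213]
contact_force: [-0.5, -0.1, 0.2]
opening: 0.991
grasp_force: 0.0
```

```bash
python3 - <<'E'
from h import *
S=cam("scene");T=cam("top")
b=cv2.resize(S["image"][150:300,200:400,::-1],None,fx=2,fy=2,interpolation=2)
a=cv2.resize(T["image"][190:310,250:390,::-1],None,fx=2.8,fy=2.5,interpolation=2)
c=np.zeros((300,800,3),np.uint8);c[:,:400]=b;c[:,400:792]=a
cv2.imwrite("pics/s1.png",c)
s=r.sense();print(s["eef_pos"],s["tcp_rot"],s["contact_force"])
E
```

```text
[578.6005516   50.40238306 142.31814608] [3.14155312e+00 4.32842358e-05 2.12294608e-01] [ 0.14013277 -0.13785111  0.28900342]
```

View pics/s1.png

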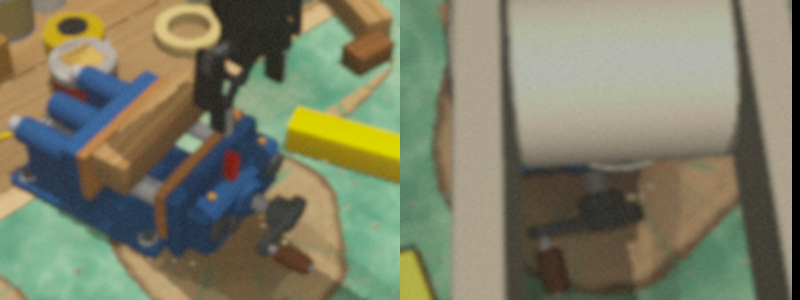

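Emit:
arm_command(deltas=[{"hand": 85,"tx": 2.4,"ty": -2.9,"tz": 12,"wx": 0,"wy": 0,"wz": 0},{"hand": 85,"tx": 0,"ty": 0,"tz": 20,"wx": 0,"wy": 0,"wz": 0},{"hand": 60,"tx": 0,"ty": 0,"tz": 0,"wx": 0,"wy": 0,"wz": 0},{"hand": 40,"tx": 0,"ty": 0,"tz": 0,"wx": 0,"wy": 0,"wz": 0},{"hand": 32,"tx": 0,"ty": 0,"tz": 0,"wx": 0,"wy": 0,"wz": 0},{"hand": 32,"tx": 0,"ty": 0,"tz": 0,"wx": 0,"wy": 0,"wz": 0}], squeeze=20)

```text
clock: 3.55
eef_pos: [580.7, 54.3, 110.3]
tcp_rot: [3.141, -0.001, 0.213]
contact_force: [0.2, -0.0, -0.3]
opening: 0.373
grasp_force: 0.0
```

Emit:
arm_command(deltas=[{"hand": 26,"tx": 0,"ty": 0,"tz": 0,"wx": 0,"wy": 0,"wz": 0},{"hand": 18,"tx": 0,"ty": 0,"tz": 0,"wx": 0,"wy": 0,"wz": 0},{"hand": 18,"tx": 0,"ty": 0,"tz": 0,"wx": 0,"wy": 0,"wz": 0},{"hand": 18,"tx": 0,"ty": 0,"tz": 0,"wx": 0,"wy": 0,"wz": 0}], squeeze=25)

```text
clock: 4.05
eef_pos: [580.3, 54.2, 109.7]
tcp_rot: [-3.142, 0.0, 0.213]
contact_force: [0.1, 0.7, 0.3]
opening: 0.211
grasp_force: 0.0
```

```bash
python3 - <<'E'
from h import *
S=cam("scene")
cv2.imwrite("pics/s2.png",cv2.resize(S["image"][180:280,240:380,::-1],None,fx=4,fy=4,interpolation=2))
s=r.sense();print(s["eef_pos"],s["tcp_rot"],s["contact_force"],s["opening"]*85.4,s["grasp_force"],s["wrist_torque"])
E
```

```text
[580.29939243  54.26335763 109.65540781] [-3.14156137e+00  5.55627532e-05  2.12803470e-01] [-0.44964496  0.38873954 -0.31443325] 17.987071896063696 0.0 [-0.00436207 -0.00667772 -0.0153804 ]
```

View pics/s2.png

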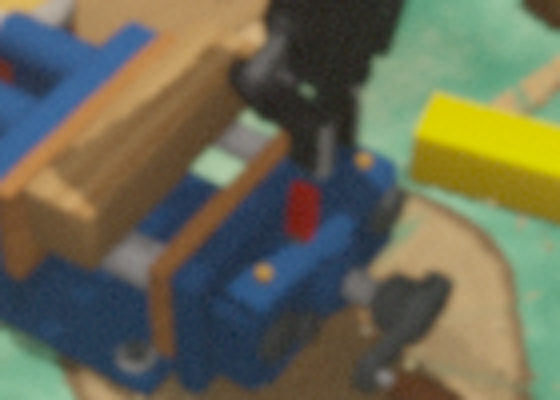

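```bash
python3 - <<'E'
from h import *
np.set_printoptions(precision=1,suppress=True)
T=cam("top");S=cam("scene")
for n,c in(("top0",T),("scene0",S)):
    im=cv2.imread(f"pics/{n}.png").astype(int)
    m=(im[...,2]>1.8*im[...,1])&(im[...,2]>1.8*im[...,0])&(im[...,2]>90)
    m[:200]=0;m[260:]=0;m[:,:300]=0;m[:,345:]=0
    ys,xs=np.nonzero(m);print(n,len(xs),xs.mean(),ys.mean(),xs.min(),xs.max(),ys.min(),ys.max())
s=r.sense()["eef_pos"];print("tcp scene",proj(S,s),proj(S,s+[0,0,25]),"top",proj(T,s))
for X in([578.5,72,135],[578.5,72,105],[583,52,135],[583,52,105]):print(X,proj(S,X),proj(T,X))
# project along the vise axis hypothesised
E
```

```text
top0 31 313.2903225806452 243.32258064516128 311 315 240 247
scene0 87 315.3448275862069 231.632183908046 312 319 225 239
tcp scene [320.9 228.3] [321.1 219.5] top [323.7 242.3]
[578.5, 72, 135] [315.2 224.1] [314.3 242. ]
[578.5, 72, 105] [315.1 234.7] [314.5 243.2]
[583, 52, 135] [321.  218.1] [325.  239.8]
[583, 52, 105] [320.7 228.7] [324.9 241.1]
```

```bash
python3 - <<'E'
from h import *
S=cam("scene")
a=cv2.imread("pics/scene0.png")[195:255,280:345];b=S["image"][195:255,280:345,::-1]
cv2.imwrite("pics/s3.png",cv2.resize(np.hstack([a,b]),None,fx=6,fy=6,interpolation=cv2.INTER_CUBIC))
E
```

```text
(no output)
```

View pics/s3.png

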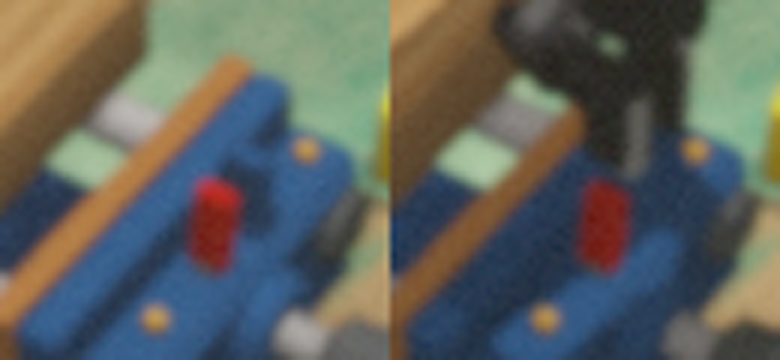

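```bash
python3 - <<'E'
from h import *
np.set_printoptions(precision=1,suppress=True)
T=cam("top");S=cam("scene")
for z in(135,):
  print("lever scene top",atz(S,(315.8,225.8),z),"horn scene top",atz(S,(320.8,222.5),z),"lever top",atz(T,(313.3,243.3),z))
  print("finger end if z=110",atz(S,(320.8,224.5),110),"135:",atz(S,(320.8,224.5),135),atz(S,(317,224),135))
print("yellow knobs",atz(S,(305.8,248.2),100),atz(S,(331.2,219.5),100),atz(T,(240+157/2.8,110+388/2.8),100),atz(T,(240+290/2.8,110+358/2.8),100))
print("front jaw top right corner S",atz(S,(319,205),112), "T",atz(T,(240+304/2.8,110+294/2.8),112))
E
```

```text
lever scene top [574.4  74.4 135. ] horn scene top [574.4  60.8 135. ] lever top [576.   73.9 135. ]
finger end if z=110 [588.  47. 110.] 135: [570.3  64.7 135. ] [576.4  69.2 135. ]
yellow knobs [567.7 107.6 100. ] [590.8  13.7 100. ] [567.7 107.9 100. ] [590.5  15.6 100. ]
front jaw top right corner S [631.3  10.5 112. ] T [634.1   7.1 112. ]
```

```bash
python3 - <<'E'
from h import *
np.set_printoptions(precision=1,suppress=True)
S=cam("scene")
for z in(142,155,170,180):print(z,proj(S,[567.2,98,z]),proj(S,[590,2.8,z]))
E
```

```text
142 [309.5 231.2] [336.  202.5]
155 [309.5 226.4] [336.2 197.7]
170 [309.5 220.8] [336.5 192.1]
180 [309.5 216.9] [336.8 188.2]
```

Emit:
arm_command(deltas=[{"hand": 85,"tx": 0,"ty": 0,"tz": 0,"wx": 0,"wy": 0,"wz": 0},{"hand": 85,"tx": 0,"ty": 2.8,"tz": 0,"wx": 0,"wy": 0,"wz": -0.022},{"hand": 85,"tx": 0,"ty": 0,"tz": 0,"wx": 0,"wy": 0,"wz": 0},{"hand": 85,"tx": 0,"ty": 0,"tz": 8,"wx": 0,"wy": 0,"wz": 0},{"hand": 85,"tx": 0,"ty": 0,"tz": 8,"wx": 0,"wy": 0,"wz": 0},{"hand": 85,"tx": 0,"ty": 0,"tz": 6,"wx": 0,"wy": 0,"wz": 0},{"hand": 85,"tx": 0,"ty": 0,"tz": 0,"wx": 0,"wy": 0,"wz": 0}])

```text
clock: 5.28
eef_pos: [580.3, 51.5, 86.9]
tcp_rot: [-3.141, 0.001, 0.235]
contact_force: [0.7, -0.7, 0.5]
opening: 0.995
grasp_force: 0.0
```

Emit:
arm_command(deltas=[{"hand": 60,"tx": 0,"ty": 0,"tz": 0,"wx": 0,"wy": 0,"wz": 0},{"hand": 50,"tx": 0,"ty": 0,"tz": 0,"wx": 0,"wy": 0,"wz": 0},{"hand": 42,"tx": 0,"ty": 0,"tz": 0,"wx": 0,"wy": 0,"wz": 0},{"hand": 36,"tx": 0,"ty": 0,"tz": 0,"wx": 0,"wy": 0,"wz": 0},{"hand": 36,"tx": 0,"ty": 0,"tz": 0,"wx": 0,"wy": 0,"wz": 0}])

```text
clock: 5.9
eef_pos: [580.5, 54.2, 88.4]
tcp_rot: [-3.138, -0.0, 0.234]
contact_force: [-5.7, 15.3, 6.8]
opening: 0.425
grasp_force: 8.2
```

```bash
python3 - <<'E'
from h import *
S=cam("scene")
a=cv2.imread("pics/scene0.png")[195:255,280:345];b=S["image"][195:255,280:345,::-1]
cv2.imwrite("pics/s4.png",cv2.resize(np.hstack([a,b]),None,fx=6,fy=6,interpolation=cv2.INTER_CUBIC))
s=r.sense();print(s["eef_pos"],s["contact_force"],s["wrist_torque"],s["grasp_force"])
E
```

```text
[580.49429188  54.17913789  88.39178737] [-4.14566332 14.49417589  6.51785957] [2.65528969 0.79099071 0.02494779] 8.195065353502287
```

View pics/s4.png

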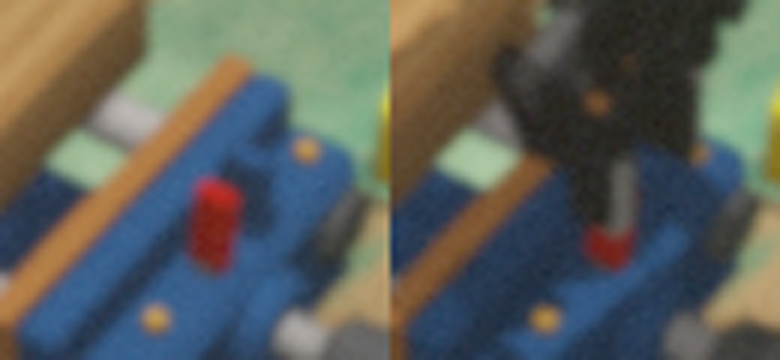

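Emit:
arm_command(deltas=[{"hand": 36,"tx": 0,"ty": -2,"tz": -3,"wx": 0,"wy": 0,"wz": 0},{"hand": 36,"tx": 0,"ty": 0,"tz": 0,"wx": 0,"wy": 0,"wz": 0}])

```text
clock: 6.2
eef_pos: [580.1, 54.3, 90.8]
tcp_rot: [-3.14, 0.0, 0.235]
contact_force: [-2.0, 6.5, 0.9]
opening: 0.421
grasp_force: 3.4
```

Emit:
arm_command(deltas=[{"hand": 31,"tx": 0,"ty": 0,"tz": 0,"wx": 0,"wy": 0,"wz": 0},{"hand": 31,"tx": 0,"ty": 0,"tz": 0,"wx": 0,"wy": 0,"wz": 0}])

```text
clock: 6.45
eef_pos: [579.7, 56.0, 91.0]
tcp_rot: [-3.138, 0.0, 0.234]
contact_force: [-4.6, 16.0, 4.5]
opening: 0.364
grasp_force: 8.5
```

Emit:
arm_command(deltas=[{"hand": 25,"tx": 0,"ty": 0,"tz": 0,"wx": 0,"wy": 0,"wz": 0},{"hand": 25,"tx": 0,"ty": 0,"tz": 0,"wx": 0,"wy": 0,"wz": 0}])

```text
clock: 6.7
eef_pos: [579.1, 58.1, 91.2]
tcp_rot: [-3.134, 0.0, 0.233]
contact_force: [-6.9, 26.9, 7.6]
opening: 0.298
grasp_force: 14.4
```

Emit:
arm_command(deltas=[{"hand": 25,"tx": 0,"ty": -2.5,"tz": 0,"wx": 0,"wy": 0,"wz": 0},{"hand": 22,"tx": 0,"ty": -2,"tz": 0,"wx": 0,"wy": 0,"wz": 0},{"hand": 22,"tx": 0,"ty": 0,"tz": 0,"wx": 0,"wy": 0,"wz": 0}])

```text
clock: 7.08
eef_pos: [578.8, 59.8, 91.4]
tcp_rot: [-3.139, 0.0, 0.234]
contact_force: [-6.3, 12.5, 8.6]
opening: 0.26
grasp_force: 17.0
```

```bash
python3 - <<'E'
from h import *
S=cam("scene")
a=cv2.imread("pics/scene0.png")[195:255,280:345];b=S["image"][195:255,280:345,::-1]
cv2.imwrite("pics/s5.png",cv2.resize(np.hstack([a,b]),None,fx=6,fy=6,interpolation=cv2.INTER_CUBIC))
s=r.sense();print(s["eef_pos"],s["contact_force"],s["opening"]*85.4,s["grasp_force"])
E
```

```text
[578.81630758  59.79616846  91.36828745] [-6.09417926 11.56661426  8.19055283] 22.236595998577833 16.990599185228348
```

View pics/s5.png

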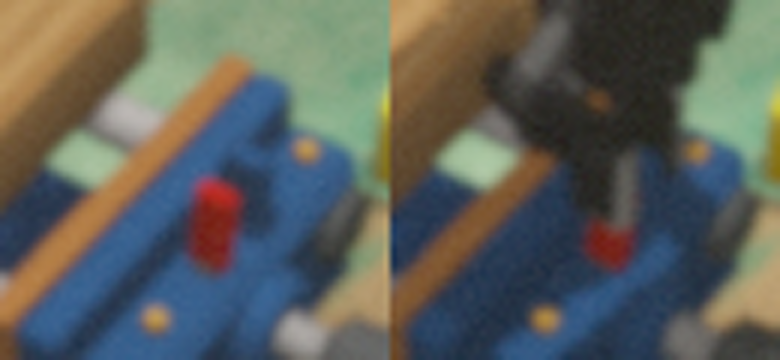

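Emit:
arm_command(deltas=[{"hand": 70,"tx": 0,"ty": -2,"tz": 0,"wx": 0,"wy": 0,"wz": 0},{"hand": 85,"tx": 0,"ty": 0,"tz": 0,"wx": 0,"wy": 0,"wz": 0},{"hand": 85,"tx": 0,"ty": 0,"tz": 8,"wx": 0,"wy": 0,"wz": 0},{"hand": 85,"tx": 0,"ty": 0,"tz": 3,"wx": 0,"wy": 0,"wz": 0},{"hand": 85,"tx": 0,"ty": 0,"tz": 0,"wx": 0,"wy": 0,"wz": 0}])

```text
clock: 7.75
eef_pos: [578.6, 59.5, 79.1]
tcp_rot: [-3.142, 0.001, 0.235]
contact_force: [-0.5, -0.4, -0.1]
opening: 0.993
grasp_force: 0.0
```

Emit:
arm_command(deltas=[{"hand": 60,"tx": 0,"ty": 0,"tz": 0,"wx": 0,"wy": 0,"wz": 0},{"hand": 46,"tx": 0,"ty": 0,"tz": 0,"wx": 0,"wy": 0,"wz": 0},{"hand": 40,"tx": 0,"ty": 0,"tz": 0,"wx": 0,"wy": 0,"wz": 0},{"hand": 40,"tx": 0,"ty": 0,"tz": 0,"wx": 0,"wy": 0,"wz": 0}])

```text
clock: 8.25
eef_pos: [578.9, 59.8, 79.8]
tcp_rot: [-3.142, -0.0, 0.235]
contact_force: [-0.4, -0.0, -0.3]
opening: 0.467
grasp_force: 0.0
```

Emit:
arm_command(deltas=[{"hand": 34,"tx": 0,"ty": 0,"tz": 0,"wx": 0,"wy": 0,"wz": 0},{"hand": 34,"tx": 0,"ty": 0,"tz": 0,"wx": 0,"wy": 0,"wz": 0}])

```text
clock: 8.5
eef_pos: [578.9, 60.1, 79.7]
tcp_rot: [-3.141, -0.0, 0.235]
contact_force: [-0.6, 3.9, -0.4]
opening: 0.401
grasp_force: 1.5
```

Emit:
arm_command(deltas=[{"hand": 28,"tx": 0,"ty": 0,"tz": 0,"wx": 0,"wy": 0,"wz": 0},{"hand": 28,"tx": 0,"ty": 0,"tz": 0,"wx": 0,"wy": 0,"wz": 0}])

```text
clock: 8.75
eef_pos: [578.6, 60.8, 79.6]
tcp_rot: [-3.14, 0.0, 0.234]
contact_force: [-0.6, 7.6, -0.0]
opening: 0.329
grasp_force: 3.7
```

Emit:
arm_command(deltas=[{"hand": 36,"tx": 0,"ty": 4,"tz": 0,"wx": 0,"wy": 0,"wz": 0},{"hand": 36,"tx": 0,"ty": 0,"tz": 0,"wx": 0,"wy": 0,"wz": 0}])

```text
clock: 9.0
eef_pos: [579.5, 56.7, 79.5]
tcp_rot: [-3.14, 0.0, 0.234]
contact_force: [-1.4, 7.7, -0.5]
opening: 0.422
grasp_force: 4.1
```

Emit:
arm_command(deltas=[{"hand": 36,"tx": 0,"ty": 3,"tz": 0,"wx": 0,"wy": 0,"wz": 0},{"hand": 36,"tx": 0,"ty": 0,"tz": 0,"wx": 0,"wy": 0,"wz": 0}])

```text
clock: 9.25
eef_pos: [579.6, 56.0, 79.3]
tcp_rot: [-3.136, 0.001, 0.233]
contact_force: [-2.7, 20.8, -1.3]
opening: 0.42
grasp_force: 10.1
```

```bash
python3 - <<'E'
from h import *
S=cam("scene")
a=cv2.imread("pics/scene0.png")[195:255,280:345];b=S["image"][195:255,280:345,::-1]
for n,im in(("home",a),("now",b)):
    im=im.astype(int);m=(im[...,2]>1.8*im[...,1])&(im[...,2]>1.8*im[...,0])&(im[...,2]>70)
    for y in range(28,48): 
        x=np.nonzero(m[y])[0]; print(n,y+195,(x.min()+280,x.max()+280) if len(x) else None)
s=r.sense();print(s["eef_pos"],s["contact_force"],s["wrist_torque"],s["opening"]*85.4,s["grasp_force"])
cv2.imwrite("pics/s6.png",cv2.resize(np.hstack([a,b]),None,fx=6,fy=6,interpolation=cv2.INTER_CUBIC))
E
```

```text
home 223 None
home 224 None
home 225 (np.int64(315), np.int64(316))
home 226 (np.int64(313), np.int64(318))
home 227 (np.int64(313), np.int64(319))
home 228 (np.int64(313), np.int64(319))
home 229 (np.int64(313), np.int64(319))
home 230 (np.int64(313), np.int64(319))
home 231 (np.int64(312), np.int64(319))
home 232 (np.int64(312), np.int64(318))
home 233 (np.int64(312), np.int64(318))
home 234 (np.int64(312), np.int64(317))
home 235 (np.int64(312), np.int64(317))
home 236 (np.int64(312), np.int64(317))
home 237 (np.int64(313), np.int64(317))
home 238 (np.int64(314), np.int64(317))
home 239 (np.int64(315), np.int64(316))
home 240 None
home 241 None
home 242 None
now 223 None
now 224 None
now 225 None
now 226 None
now 227 None
now 228 None
now 229 None
now 230 None
now 231 None
now 232 None
now 233 None
now 234 None
now 235 None
now 236 None
now 237 None
now 238 None
now 239 None
now 240 None
now 241 None
now 242 None
[579.60232989  56.01237677  79.36407104] [-4.2758426  20.72599896 -0.91468443] [ 3.5110905   0.62489796 -0.07440397] 35.98359798080006 9.976391550153494
```

Emit:
arm_command(deltas=[{"hand": 70,"tx": 0,"ty": 0,"tz": 0,"wx": 0,"wy": 0,"wz": 0},{"hand": 70,"tx": 0,"ty": 2.5,"tz": -17,"wx": 0,"wy": 0,"wz": 0},{"hand": 60,"tx": 0,"ty": 0,"tz": 0,"wx": 0,"wy": 0,"wz": 0},{"hand": 44,"tx": 0,"ty": 0,"tz": 0,"wx": 0,"wy": 0,"wz": 0},{"hand": 44,"tx": 0,"ty": 0,"tz": 0,"wx": 0,"wy": 0,"wz": 0}])

```text
clock: 9.93
eef_pos: [581.2, 50.6, 96.8]
tcp_rot: [-3.141, -0.0, 0.235]
contact_force: [-0.1, 1.3, 2.5]
opening: 0.517
grasp_force: 0.9
```

Emit:
arm_command(deltas=[{"hand": 38,"tx": 0,"ty": 0,"tz": 0,"wx": 0,"wy": 0,"wz": 0},{"hand": 38,"tx": 0,"ty": 0,"tz": 0,"wx": 0,"wy": 0,"wz": 0}])

```text
clock: 10.18
eef_pos: [581.0, 51.8, 96.9]
tcp_rot: [-3.14, -0.0, 0.234]
contact_force: [-2.0, 7.6, 5.1]
opening: 0.447
grasp_force: 4.4
```

Emit:
arm_command(deltas=[{"hand": 32,"tx": 0,"ty": 0,"tz": 0,"wx": 0,"wy": 0,"wz": 0},{"hand": 32,"tx": 0,"ty": 0,"tz": 0,"wx": 0,"wy": 0,"wz": 0}])

```text
clock: 10.42
eef_pos: [580.5, 53.8, 97.2]
tcp_rot: [-3.137, -0.0, 0.234]
contact_force: [-5.6, 17.2, 9.1]
opening: 0.374
grasp_force: 10.1
```

Emit:
arm_command(deltas=[{"hand": 27,"tx": 0,"ty": 0,"tz": 0,"wx": 0,"wy": 0,"wz": 0},{"hand": 27,"tx": 0,"ty": 0,"tz": 0,"wx": 0,"wy": 0,"wz": 0}])

```text
clock: 10.68
eef_pos: [580.1, 55.5, 97.4]
tcp_rot: [-3.134, -0.0, 0.233]
contact_force: [-6.6, 26.0, 13.7]
opening: 0.315
grasp_force: 14.9
```

Emit:
arm_command(deltas=[{"hand": 27,"tx": 0,"ty": -2,"tz": 0,"wx": 0,"wy": 0,"wz": 0},{"hand": 27,"tx": 3,"ty": 0,"tz": 0,"wx": 0,"wy": 0,"wz": 0},{"hand": 27,"tx": 3,"ty": 0,"tz": 0,"wx": 0,"wy": 0,"wz": 0},{"hand": 27,"tx": 0,"ty": 0,"tz": 0,"wx": 0,"wy": 0,"wz": 0}])

```text
clock: 11.18
eef_pos: [585.8, 57.5, 97.5]
tcp_rot: [-3.136, 0.0, 0.234]
contact_force: [-7.0, 18.5, 13.4]
opening: 0.317
grasp_force: 11.2
```

```bash
python3 - <<'E'
from h import *
S=cam("scene")
a=cv2.imread("pics/scene0.png")[180:265,270:360];b=S["image"][180:265,270:360,::-1]
cv2.imwrite("pics/s7.png",cv2.resize(np.hstack([a,b]),None,fx=4.4,fy=4.4,interpolation=cv2.INTER_CUBIC))
s=r.sense();print(s["eef_pos"],s["contact_force"],s["opening"]*85.4,s["grasp_force"])
E
```

```text
[585.79225929  57.5041087   97.52369977] [-6.08446349 19.41950918 13.6577088 ] 27.66250162038782 11.196673254598863
```

View pics/s7.png

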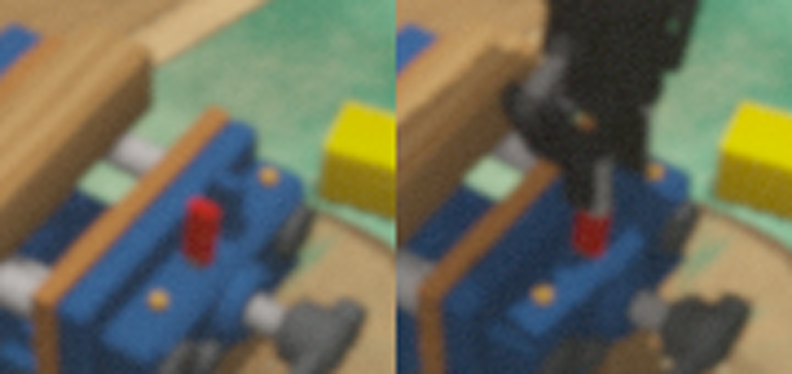

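Emit:
arm_command(deltas=[{"hand": 26,"tx": 5,"ty": 0,"tz": 0,"wx": 0,"wy": 0,"wz": 0},{"hand": 26,"tx": 5,"ty": 0,"tz": 0,"wx": 0,"wy": 0,"wz": 0},{"hand": 26,"tx": 5,"ty": 0,"tz": 0,"wx": 0,"wy": 0,"wz": 0},{"hand": 26,"tx": 5,"ty": 0,"tz": 0,"wx": 0,"wy": 0,"wz": 0},{"hand": 26,"tx": 5,"ty": 0,"tz": 0,"wx": 0,"wy": 0,"wz": 0}])

```text
clock: 11.85
eef_pos: [609.2, 63.6, 97.5]
tcp_rot: [-3.136, 0.002, 0.234]
contact_force: [-9.4, 18.7, 15.0]
opening: 0.309
grasp_force: 11.8
```

Emit:
arm_command(deltas=[{"hand": 26,"tx": 3,"ty": 0,"tz": 0,"wx": 0,"wy": 0,"wz": 0},{"hand": 26,"tx": 3,"ty": 0,"tz": 0,"wx": 0,"wy": 0,"wz": 0},{"hand": 26,"tx": 0,"ty": 0,"tz": 0,"wx": 0,"wy": 0,"wz": 0}])

```text
clock: 12.22
eef_pos: [615.7, 65.1, 97.6]
tcp_rot: [-3.136, 0.0, 0.234]
contact_force: [-7.6, 19.4, 13.8]
opening: 0.308
grasp_force: 11.7
```

Emit:
arm_command(deltas=[{"hand": 26,"tx": 3,"ty": 0,"tz": 0,"wx": 0,"wy": 0,"wz": 0},{"hand": 26,"tx": 0,"ty": 0,"tz": 0,"wx": 0,"wy": 0,"wz": 0}])

```text
clock: 12.48
eef_pos: [618.5, 65.8, 97.5]
tcp_rot: [-3.136, 0.001, 0.234]
contact_force: [-7.6, 19.1, 13.6]
opening: 0.308
grasp_force: 11.6
```

Emit:
arm_command(deltas=[{"hand": 26,"tx": 3,"ty": 0,"tz": 0,"wx": 0,"wy": 0,"wz": 0},{"hand": 26,"tx": 0,"ty": 0,"tz": 0,"wx": 0,"wy": 0,"wz": 0}])

```text
clock: 12.72
eef_pos: [621.4, 66.5, 97.6]
tcp_rot: [-3.136, 0.001, 0.234]
contact_force: [-8.4, 18.7, 13.7]
opening: 0.309
grasp_force: 11.6
```

Emit:
arm_command(deltas=[{"hand": 26,"tx": 2,"ty": 0,"tz": 0,"wx": 0,"wy": 0,"wz": 0},{"hand": 26,"tx": 0,"ty": 0,"tz": 0,"wx": 0,"wy": 0,"wz": 0}])

```text
clock: 12.98
eef_pos: [623.2, 66.9, 97.6]
tcp_rot: [-3.136, 0.001, 0.234]
contact_force: [-8.3, 18.9, 14.6]
opening: 0.305
grasp_force: 11.6
```

Emit:
arm_command(deltas=[{"hand": 26,"tx": 2,"ty": 0,"tz": 0,"wx": 0,"wy": 0,"wz": 0},{"hand": 26,"tx": 0,"ty": 0,"tz": 0,"wx": 0,"wy": 0,"wz": 0}])

```text
clock: 13.22
eef_pos: [623.9, 67.1, 97.5]
tcp_rot: [-3.136, 0.003, 0.234]
contact_force: [-11.9, 16.5, 17.6]
opening: 0.306
grasp_force: 11.7
```

Emit:
arm_command(deltas=[{"hand": 26,"tx": 2,"ty": 0,"tz": 0,"wx": 0,"wy": 0,"wz": 0},{"hand": 26,"tx": 0,"ty": 0,"tz": 0,"wx": 0,"wy": 0,"wz": 0}])

```text
clock: 13.48
eef_pos: [624.9, 67.5, 97.0]
tcp_rot: [-3.135, 0.005, 0.234]
contact_force: [-14.4, 17.6, 16.3]
opening: 0.304
grasp_force: 11.7
```

Emit:
arm_command(deltas=[{"hand": 26,"tx": 2,"ty": 0,"tz": 0,"wx": 0,"wy": 0,"wz": 0},{"hand": 26,"tx": 0,"ty": 0,"tz": 0,"wx": 0,"wy": 0,"wz": 0}])

```text
clock: 13.72
eef_pos: [626.5, 68.0, 96.5]
tcp_rot: [-3.135, 0.006, 0.234]
contact_force: [-13.1, 18.3, 12.7]
opening: 0.302
grasp_force: 11.4
```

```bash
cat >> h.py <<'E'
def knob(im,x0,x1,y0,y1):
    im=im.astype(int)[y0:y1,x0:x1]; R,G,B=im[...,0],im[...,1],im[...,2]
    m=np.clip(R-B-70,0,None)*(G>0.55*R)*(R>130); n,l,st,c=cv2.connectedComponentsWithStats((m>0).astype(np.uint8))
    return [(np.round(c[i]+[x0,y0],1).tolist(),int(st[i,4])) for i in range(1,n) if 3<=st[i,4]]
E
python3 - <<'E'
from h import *
np.set_printoptions(precision=1,suppress=True)
S=cam("scene")
a=cv2.imread("pics/scene0.png")[:,:,::-1]
print(knob(a,285,340,205,260));print(knob(S["image"],270,340,200,260))
for d in(0,40,45,48,50):print(d,proj(S,np.array([567.7,107.7,100])+d*np.array([.972,.233,0])))
s=r.sense();print(s["eef_pos"],s["contact_force"])
cv2.imwrite("pics/s8.png",cv2.resize(S["image"][150:300,220:380,::-1],None,fx=4,fy=4,interpolation=2))
E
```

```text
[([287.0, 207.0], 28), ([301.4, 224.0], 225), ([330.5, 219.5], 4), ([305.5, 247.5], 4)]
[([312.5, 211.5], 4), ([328.2, 232.5], 163), ([286.5, 238.5], 4), ([334.2, 254.1], 124)]
0 [305.7 248.2]
40 [289.2 240.1]
45 [287.2 239.1]
48 [285.9 238.5]
50 [285.1 238.1]
[626.5  68.   96.5] [-14.2  17.7  12.5]
```

View pics/s8.png

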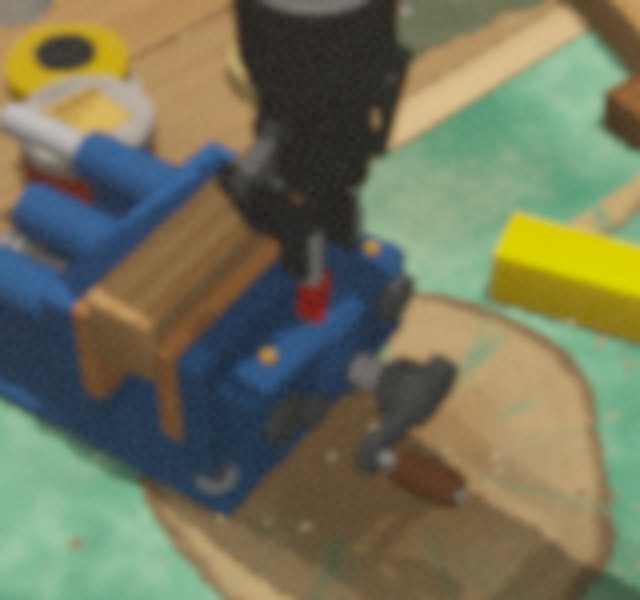

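Emit:
arm_command(deltas=[{"hand": 40,"tx": 0,"ty": 0,"tz": 0,"wx": 0,"wy": 0,"wz": 0},{"hand": 60,"tx": 0,"ty": 0,"tz": 0,"wx": 0,"wy": 0,"wz": 0},{"hand": 75,"tx": 0,"ty": 0,"tz": 0,"wx": 0,"wy": 0,"wz": 0},{"hand": 75,"tx": 0,"ty": 0,"tz": -30,"wx": 0,"wy": 0,"wz": 0},{"hand": 60,"tx": -30,"ty": 0,"tz": -30,"wx": 0,"wy": 0,"wz": 0},{"hand": 60,"tx": -30,"ty": -20,"tz": 0,"wx": 0,"wy": 0,"wz": 0},{"hand": 60,"tx": -30,"ty": -12,"tz": 0,"wx": 0,"wy": 0,"wz": 0},{"hand": 60,"tx": 0,"ty": 0,"tz": 0,"wx": 0,"wy": 0,"wz": 0}])

```text
clock: 14.78
eef_pos: [533.6, 74.3, 156.8]
tcp_rot: [3.141, 0.001, 0.235]
contact_force: [0.3, -0.4, -0.2]
opening: 0.698
grasp_force: 0.0
```

```bash
python3 - <<'E'
from h import *
np.set_printoptions(precision=1,suppress=True)
S=cam("scene")
print(atz(S,(326.8,269.2),77),proj(S,[515.8,101,77]))
b=S["image"].astype(int)
m=(b[...,0]>1.8*b[...,1])&(b[...,0]>1.8*b[...,2])&(b[...,0]>70)
for y in range(205,240):
    x=np.nonzero(m[y,280:330])[0]
    if len(x):print(y,x.min()+280,x.max()+280,end="; ")
# dark brown grip
R,G,B=b[...,0],b[...,1],b[...,2]
g=((R>1.6*G)&(R<140)&(R>40))[255:285,305:345]
ys,xs=np.nonzero(g);print("grip",len(xs),xs.mean()+305,ys.mean()+255,xs.min()+305,xs.max()+305,ys.min()+255,ys.max()+255)
a=cv2.imread("pics/scene0.png")[:,:,::-1].astype(int);R,G,B=a[...,0],a[...,1],a[...,2]
g=((R>1.6*G)&(R<140)&(R>40))[265:295,325:365]
ys,xs=np.nonzero(g);print("grip0",len(xs),xs.mean()+325,ys.mean()+265)
print(knob(S["image"],270,340,200,260))
s=r.sense();print(s["eef_pos"],s["contact_force"],s["tcp_rot"])
E
```

```text
[514.2 101.1  77. ] [326.3 268.7]
220 290 294; 221 290 295; 222 290 296; 223 290 296; 224 290 296; 225 290 296; 226 290 296; 227 290 296; 228 290 296; 229 291 296; 230 292 296; 231 292 296; 232 294 295; grip 26 324.3076923076923 267.38461538461536 320 330 264 270
grip0 15 345.53333333333336 277.93333333333334
[([276.7, 206.7], 231), ([283.3, 214.9], 235), ([328.8, 233.1], 134), ([334.1, 254.1], 127), ([311.4, 253.3], 9)]
[535.3  74.3 157. ] [1.2 0.2 0.5] [ 3.1 -0.   0.2]
```

Emit:
arm_command(deltas=[{"hand": 56,"tx": -17,"ty": -31,"tz": 0,"wx": 0,"wy": 0,"wz": 0},{"hand": 56,"tx": 0,"ty": 0,"tz": 0,"wx": 0,"wy": 0,"wz": 0}])

```text
clock: 15.08
eef_pos: [511.6, 101.4, 156.7]
tcp_rot: [-3.142, -0.0, 0.236]
contact_force: [1.0, -0.1, -0.8]
opening: 0.655
grasp_force: 0.0
```

```bash
python3 - <<'E'
from h import *
np.set_printoptions(precision=1,suppress=True)
S=cam("scene");T=cam("top")
def red(b,x0,x1,y0,y1):
    b=b.astype(int);m=((b[...,0]>1.8*b[...,1])&(b[...,0]>1.8*b[...,2])&(b[...,0]>70))[y0:y1,x0:x1].astype(np.uint8)
    n,l,st,c=cv2.connectedComponentsWithStats(m);return [(st[i].tolist(),) for i in range(1,n) if st[i,4]>8]
o=np.array
print(red(S["image"],280,330,205,245), red(cv2.imread("pics/scene0.png")[:,:,::-1],280,330,205,245),red(T["image"],290,335,200,250))
v=o([.972,.233,0]);L=o([575.5,74,135.])
for d in(0,40,46,50,56):print(d,proj(S,L+d*v),proj(S,L+d*v-[0,0,34]),proj(T,L+d*v))
print(knob(S["image"],270,340,200,260))
s=r.sense();print(s["eef_pos"])
cv2.imwrite("pics/t9.png",T["image"][:,:,::-1]);cv2.imwrite("pics/s9.png",S["image"][:,:,::-1])
E
```

```text
[([10, 15, 7, 13, 68],)] [([32, 20, 8, 15, 87],)] [([9, 18, 5, 8, 26],)]
0 [315.6 225.4] [315.4 237.3] [313.2 243.6]
40 [298.7 217.6] [299.  229.5] [308.7 222.9]
46 [296.3 216.4] [296.6 228.3] [308.  219.9]
50 [294.6 215.7] [295.  227.6] [307.6 217.8]
56 [292.2 214.5] [292.6 226.4] [306.9 214.7]
[([276.5, 206.7], 228), ([283.7, 214.3], 211), ([332.1, 232.1], 85), ([333.4, 254.4], 137), ([310.4, 255.0], 22)]
[512.8 100.6 156.8]
```

```bash
python3 - <<'E'
from h import *
np.set_printoptions(precision=1,suppress=True,linewidth=200)
T=cam("top");S=cam("scene")
v=np.array([.972,.233,0])
K=[np.array([567.7,107.7,100.]),np.array([590.6,14.6,100.])]
for nm,im,C in(("top0",cv2.imread("pics/top0.png")[:,:,::-1],T),("t9",T["image"],T),("scene0",cv2.imread("pics/scene0.png")[:,:,::-1],S),("s9",S["image"],S)):
  d=0 if nm.endswith("0") else 46
  for k in K:
    p=proj(C,k+d*v);x,y=np.round(p).astype(int)
    w=im[y-7:y+8,x-7:x+8].astype(float);q=w[...,0]-w[...,2]
    # warm pixels surrounded by blue
    m=q>5
    n,l,st,c=cv2.connectedComponentsWithStats(m.astype(np.uint8))
    print(nm,p,[((c[i]+[x-7,y-7]).round(1).tolist(),int(st[i,4])) for i in range(1,n) if st[i,4]<40])
E
```

```text
top0 [296.2 248.6] [([295.4, 248.1], 17)]
top0 [344.1 237.8] [([350.5, 236.8], 26), ([343.1, 237.7], 16)]
t9 [291.2 225.7] [([290.4, 225.9], 17), ([292.2, 232.1], 39)]
t9 [339. 215.] [([345.3, 210.6], 16), ([338.0, 215.4], 17), ([345.8, 220.8], 5)]
scene0 [305.7 248.2] [([305.5, 247.7], 14)]
scene0 [331.  219.8] [([330.7, 219.5], 14)]
s9 [286.7 238.9] [([293.2, 232.4], 5), ([286.6, 238.6], 15)]
s9 [312.6 211.4] []
```

Emit:
arm_command(deltas=[{"hand": 46,"tx": -2,"ty": 0,"tz": 30,"wx": 0,"wy": 0,"wz": 0},{"hand": 46,"tx": 0,"ty": 0,"tz": 30,"wx": 0,"wy": 0,"wz": 0},{"hand": 46,"tx": 0,"ty": 0,"tz": 25,"wx": 0,"wy": 0,"wz": 0},{"hand": 46,"tx": 0,"ty": 0,"tz": 15,"wx": 0,"wy": 0,"wz": 0},{"hand": 46,"tx": 0,"ty": 0,"tz": 10,"wx": 0,"wy": 0,"wz": 0},{"hand": 46,"tx": 0,"ty": 0,"tz": 0,"wx": 0,"wy": 0,"wz": 0}])

```text
clock: 16.02
eef_pos: [509.6, 100.1, 46.4]
tcp_rot: [-3.142, 0.001, 0.235]
contact_force: [-0.2, 0.7, 0.5]
opening: 0.542
grasp_force: 0.0
```

Emit:
arm_command(deltas=[{"hand": 30,"tx": 0,"ty": 0,"tz": 0,"wx": 0,"wy": 0,"wz": 0},{"hand": 17,"tx": 0,"ty": 0,"tz": 0,"wx": 0,"wy": 0,"wz": 0},{"hand": 17,"tx": 0,"ty": 0,"tz": 0,"wx": 0,"wy": 0,"wz": 0},{"hand": 17,"tx": 0,"ty": 0,"tz": 0,"wx": 0,"wy": 0,"wz": 0}], squeeze=35)

```text
clock: 16.52
eef_pos: [510.4, 99.7, 47.6]
tcp_rot: [3.14, -0.002, 0.235]
contact_force: [1.2, -5.8, 3.8]
opening: 0.206
grasp_force: 26.3
```

Emit:
arm_command(deltas=[{"hand": 34,"tx": 0,"ty": 0,"tz": 0,"wx": 0,"wy": 0,"wz": 0},{"hand": 34,"tx": 0,"ty": 1,"tz": 9,"wx": 0,"wy": 0,"wz": 0},{"hand": 17,"tx": 0,"ty": 0,"tz": 0,"wx": 0,"wy": 0,"wz": 0},{"hand": 15,"tx": 0,"ty": 0,"tz": 0,"wx": 0,"wy": 0,"wz": 0},{"hand": 15,"tx": 0,"ty": 0,"tz": 0,"wx": 0,"wy": 0,"wz": 0}])

```text
clock: 17.15
eef_pos: [509.1, 99.2, 37.1]
tcp_rot: [-3.141, 0.001, 0.235]
contact_force: [0.0, -0.2, -8.8]
opening: 0.211
grasp_force: 34.3
```

Emit:
arm_command(deltas=[{"hand": 15,"tx": 0,"ty": 0.4,"tz": -4.5,"wx": 0,"wy": 0,"wz": 0},{"hand": 15,"tx": 0,"ty": 0.9,"tz": -4.4,"wx": 0,"wy": 0,"wz": 0},{"hand": 15,"tx": 0,"ty": 1.3,"tz": -4.3,"wx": 0,"wy": 0,"wz": 0},{"hand": 15,"tx": 0,"ty": 1.7,"tz": -4.2,"wx": 0,"wy": 0,"wz": 0}], squeeze=45)

```text
clock: 17.65
eef_pos: [510.3, 95.0, 55.3]
tcp_rot: [-3.141, 0.001, 0.235]
contact_force: [-2.3, 1.7, -9.1]
opening: 0.207
grasp_force: 46.0
```

Emit:
arm_command(deltas=[{"hand": 15,"tx": 0.2,"ty": 2.1,"tz": -4.0,"wx": 0,"wy": 0,"wz": 0},{"hand": 15,"tx": 0.2,"ty": 2.5,"tz": -3.7,"wx": 0,"wy": 0,"wz": 0},{"hand": 15,"tx": 0.2,"ty": 2.9,"tz": -3.5,"wx": 0,"wy": 0,"wz": 0}])

```text
clock: 18.02
eef_pos: [511.9, 87.8, 66.3]
tcp_rot: [-3.141, 0.002, 0.235]
contact_force: [-4.6, 3.3, -10.0]
opening: 0.206
grasp_force: 46.0
```

Emit:
arm_command(deltas=[{"hand": 15,"tx": 0,"ty": 3.2,"tz": -3.2,"wx": 0,"wy": 0,"wz": 0},{"hand": 15,"tx": 0,"ty": 3.5,"tz": -2.8,"wx": 0,"wy": 0,"wz": 0}])

```text
clock: 18.27
eef_pos: [513.5, 81.5, 72.1]
tcp_rot: [-3.141, 0.002, 0.234]
contact_force: [-4.4, 5.0, -10.9]
opening: 0.208
grasp_force: 45.9
```

```bash
cat > f.py <<'E'
from h import *
# crank axis in TCP coordinates from first grip pose (q0=-1.526, TCP 509.1,99.2,37.1)
w=np.array([-.233,.972,0]);v=np.array([.972,.233,0]);z=np.array([0,0,1.])
ax=np.array([509.1,99.2,37.1])-45*(np.sin(1.526)*w+np.cos(1.526)*z)
s=r.sense();p=s["eef_pos"]-ax;F=s["contact_force"]
q=np.arctan2(-p@w,p@z);t=-np.cos(q)*w-np.sin(q)*z;rad=-np.sin(q)*w+np.cos(q)*z
print("q %.3f rad %.1f x %.1f  Ft %.1f Frad %.1f Fv %.1f clock %.2f vel %.4f"%(q,np.hypot(p@w,p@z),p@v,F@t,F@rad,F@v,s["clock"],np.abs(s["qvel"]).max()))
a=.1;print("next .1 rows (ty,tz):",[(round(45*a*np.cos(q+a*(i+.5)),1),round(45*a*np.sin(q+a*(i+.5)),1)) for i in range(4)])
E
python3 f.py
```

```text
q -0.624 rad 45.7 x 0.2  Ft -11.1 Frad -5.4 Fv -3.1 clock 18.27 vel 0.0543
next .1 rows (ty,tz): [(np.float64(3.8), np.float64(-2.4)), (np.float64(4.0), np.float64(-2.1)), (np.float64(4.2), np.float64(-1.6)), (np.float64(4.3), np.float64(-1.2))]
```

Emit:
arm_command(deltas=[{"hand": 15,"tx": 0,"ty": 3.8,"tz": -2.4,"wx": 0,"wy": 0,"wz": 0},{"hand": 15,"tx": 0,"ty": 4.0,"tz": -2.1,"wx": 0,"wy": 0,"wz": 0}])

```text
clock: 18.52
eef_pos: [515.3, 74.3, 76.5]
tcp_rot: [-3.14, 0.002, 0.234]
contact_force: [-4.2, 8.0, -12.6]
opening: 0.208
grasp_force: 45.9
```

```bash
python3 f.py; python3 - <<'E'
from h import *
S=cam("scene")
b=S["image"].astype(int);m=((b[...,0]>1.8*b[...,1])&(b[...,0]>1.8*b[...,2])&(b[...,0]>70))[205:245,270:330].astype(np.uint8)
n,l,st,c=cv2.connectedComponentsWithStats(m);print([(st[i]+[270,205,0,0,0]).tolist() for i in range(1,n) if st[i,4]>8])
w=b[230:247,277:297];q=(w[...,0]-w[...,2])>5;n,l,st,c=cv2.connectedComponentsWithStats(q.astype(np.uint8));print([((c[i]+[277,230]).round(1).tolist(),int(st[i,4])) for i in range(1,n)])
E
```

```text
q -0.435 rad 45.7 x 0.2  Ft -13.3 Frad -7.7 Fv -2.2 clock 18.52 vel 0.0628
next .1 rows (ty,tz): [(np.float64(4.2), np.float64(-1.7)), (np.float64(4.3), np.float64(-1.3)), (np.float64(4.4), np.float64(-0.8)), (np.float64(4.5), np.float64(-0.4))]
[[291, 220, 7, 13, 72]]
[([294.1, 231.3], 19), ([287.6, 239.4], 13)]
```

Emit:
arm_command(deltas=[{"hand": 15,"tx": 0,"ty": 1.8,"tz": -0.3,"wx": 0,"wy": 0,"wz": 0},{"hand": 15,"tx": 0,"ty": 1.8,"tz": -0.3,"wx": 0,"wy": 0,"wz": 0}])

```text
clock: 18.82
eef_pos: [515.9, 71.5, 77.6]
tcp_rot: [-3.139, 0.002, 0.234]
contact_force: [-8.8, 12.1, -2.2]
opening: 0.209
grasp_force: 47.1
```

```bash
python3 f.py
```

```text
q -0.367 rad 45.5 x 0.2  Ft -13.7 Frad 2.9 Fv -5.8 clock 18.82 vel 0.0269
next .1 rows (ty,tz): [(np.float64(4.3), np.float64(-1.4)), (np.float64(4.4), np.float64(-1.0)), (np.float64(4.5), np.float64(-0.5)), (np.float64(4.5), np.float64(-0.1))]
```

Emit:
arm_command(deltas=[{"hand": 15,"tx": 0,"ty": 1.7,"tz": -0.6,"wx": 0,"wy": 0,"wz": 0},{"hand": 15,"tx": 0,"ty": 1.7,"tz": -0.5,"wx": 0,"wy": 0,"wz": 0}])

```text
clock: 19.08
eef_pos: [516.7, 68.3, 78.7]
tcp_rot: [-3.139, 0.002, 0.234]
contact_force: [-8.0, 12.5, -3.4]
opening: 0.205
grasp_force: 46.9
```

```bash
python3 f.py
```

```text
q -0.292 rad 45.5 x 0.2  Ft -14.4 Frad 0.7 Fv -4.9 clock 19.07 vel 0.0274
next .1 rows (ty,tz): [(np.float64(4.4), np.float64(-1.1)), (np.float64(4.5), np.float64(-0.6)), (np.float64(4.5), np.float64(-0.2)), (np.float64(4.5), np.float64(0.3))]
```

Emit:
arm_command(deltas=[{"hand": 15,"tx": 0,"ty": 1.5,"tz": -0.4,"wx": 0,"wy": 0,"wz": 0},{"hand": 15,"tx": 0,"ty": 1.5,"tz": -0.3,"wx": 0,"wy": 0,"wz": 0}])

```text
clock: 19.32
eef_pos: [517.4, 65.5, 79.5]
tcp_rot: [-3.139, 0.002, 0.234]
contact_force: [-9.4, 13.1, -1.3]
opening: 0.208
grasp_force: 47.0
```

```bash
python3 f.py
```

```text
q -0.227 rad 45.6 x 0.2  Ft -14.9 Frad 2.1 Fv -6.1 clock 19.32 vel 0.0234
next .1 rows (ty,tz): [(np.float64(4.4), np.float64(-0.8)), (np.float64(4.5), np.float64(-0.3)), (np.float64(4.5), np.float64(0.1)), (np.float64(4.5), np.float64(0.6))]
```

Emit:
arm_command(deltas=[{"hand": 15,"tx": 0,"ty": 0,"tz": 0,"wx": 0,"wy": 0,"wz": 0},{"hand": 15,"tx": 0,"ty": 0,"tz": 0,"wx": 0,"wy": 0,"wz": 0}])

```text
clock: 19.58
eef_pos: [517.4, 65.4, 79.5]
tcp_rot: [-3.139, 0.002, 0.234]
contact_force: [-8.5, 11.0, -1.9]
opening: 0.212
grasp_force: 47.0
```

```bash
python3 f.py
```

```text
q -0.224 rad 45.6 x 0.2  Ft -12.8 Frad 1.0 Fv -5.7 clock 19.57 vel 0.0020
next .1 rows (ty,tz): [(np.float64(4.4), np.float64(-0.8)), (np.float64(4.5), np.float64(-0.3)), (np.float64(4.5), np.float64(0.1)), (np.float64(4.5), np.float64(0.6))]
```

Emit:
arm_command(deltas=[{"hand": 40,"tx": 0,"ty": -2,"tz": 0,"wx": 0,"wy": 0,"wz": 0},{"hand": 50,"tx": 0,"ty": 0,"tz": 0,"wx": 0,"wy": 0,"wz": 0},{"hand": 50,"tx": 0,"ty": 0,"tz": -30,"wx": 0,"wy": 0,"wz": 0},{"hand": 50,"tx": 0,"ty": 0,"tz": -40,"wx": 0,"wy": 0,"wz": 0},{"hand": 50,"tx": -40,"ty": 0,"tz": -30,"wx": 0,"wy": 0,"wz": 0},{"hand": 50,"tx": -50,"ty": 0,"tz": 0,"wx": 0,"wy": 0,"wz": 0},{"hand": 50,"tx": -40,"ty": 0,"tz": 0,"wx": 0,"wy": 0,"wz": 0},{"hand": 50,"tx": 0,"ty": 0,"tz": 0,"wx": 0,"wy": 0,"wz": 0}])

```text
clock: 20.58
eef_pos: [390.4, 35.0, 179.8]
tcp_rot: [3.141, -0.001, 0.234]
contact_force: [1.3, 0.1, 1.2]
opening: 0.58
grasp_force: 0.0
```

```bash
python3 - <<'E'
from h import *
S=cam("scene");T=cam("top")
def red(b,x0,x1,y0,y1):
    b=b.astype(int);m=((b[...,0]>1.8*b[...,1])&(b[...,0]>1.8*b[...,2])&(b[...,0]>70))[y0:y1,x0:x1].astype(np.uint8)
    n,l,st,c=cv2.connectedComponentsWithStats(m);return [((c[i]+[x0,y0]).round(1).tolist(),st[i].tolist()) for i in range(1,n) if st[i,4]>8]
def kn(b,x0,x1,y0,y1):
    w=b[y0:y1,x0:x1].astype(int);q=(w[...,0]-w[...,2])>5;n,l,st,c=cv2.connectedComponentsWithStats(q.astype(np.uint8));return [((c[i]+[x0,y0]).round(1).tolist(),int(st[i,4])) for i in range(1,n) if st[i,4]<40]
print(red(S["image"],270,330,205,245),kn(S["image"],280,297,232,247),"|",red(T["image"],290,335,200,250),kn(T["image"],284,297,219,233),kn(T["image"],331,345,209,222))
s=r.sense();print(s["eef_pos"],s["contact_force"])
# batten yaw: rear/front edges are hard to see; print its end colours differences vs before
cv2.imwrite("pics/t10.png",T["image"][:,:,::-1])
E
```

```text
[([293.8, 225.5], [21, 15, 7, 13, 70])] [([294.2, 232.4], 9), ([287.5, 239.0], 16)] | [([301.5, 222.8], [9, 19, 6, 8, 35])] [([290.9, 226.7], 18)] [([344.0, 209.5], 2), ([338.2, 216.4], 16)]
[393.48378909  35.63064043 180.17568114] [ 0.78707795 -0.74049057 -0.42498132]
```

```bash
python3 -c "
from rig import r
print(r.sign_off())"
```

```text
the job is handed in; nothing more can be done
None
```

I handed the job in at about 21 s. The rig returned no verdict, and I had no direct reading of the jaw force or the lever angle. The front jaw was slid up to the batten with the lever squeezed, and the lever was then let go. I turned the crank to about 15 N while moving (12.8 N standing), which the brief calls right. After I backed off, the camera measurements put the lever at home, and no contact with the plane, square, block or pencil showed.

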